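# Grease the key machine's slide unit through its tilted nipple

### The job

The key machine's slide unit needs grease. Take the push-type grease gun out of its stand by its black handle, press its coupler squarely onto the slide unit's tilted brass nipple until the jaws snap over the nipple's head, then push on, without hammering it, until the nipple's spring valve pin is pushed nearly all the way in. The job finishes while you are still gripping the gun and holding it squarely on the nipple against the spring, so do not let go; leave the other things on the bench where they are.

Things in the scene. Friction and masses are not known exactly. Their poses are not given: they have to be found in the camera images.
- grease_gun: Push-type grease gun, 126 mm long, 0.3 to 0.45 kg, upright in its stand at the start, coupler down. Origin: centre of the open mouth at its lower end; z runs from mouth to handle. z 0 to 24.5 mm: steel coupler, 32 mm outside, 24 mm bore, flat roof at 24.5; four sprung jaw beads 6 mm above the mouth leave a 14 mm gap and spread over the nipple's head. Then a blue barrel 34 mm across.
- gun_flange (a point): Point on the gun's axis, 76 mm above the mouth: upper face of the steel flange (48 mm across, 6 mm thick, above the barrel). Above it stands the black handle to grip, 26 mm across, 50 mm long. Fingertips just above the flange can push on it.
- gun_stand: Dark steel cup fixed on the bench, foot 68 mm wide, cup 52 mm outside, 42 mm inside, 44 mm high, open at the top; the gun's mouth rests on its inner floor, 6 mm above the bench. Origin: centre of its underside.
- slide_unit: Slide unit bolted to the bench: grey plate 150 x 100 x 14 mm, two rails, aluminium carriage (top 46 mm high), key clamp with red knob (top 71 mm high) towards its own +x, brass nipple towards -x. Origin: centre of its underside. The nipple leans 0.44 rad (25 degrees) from vertical towards the unit's own -x.
- nipple: Brass grease nipple fixed on the carriage. Origin: on its axis at its foot, 56 mm above the bench; z points outward along it, 0.44 rad from vertical. Along z: collar 22 mm across to 6 mm, neck 12 mm across to 20 mm, head 19 mm across at 23 to 25 mm, tapering to 9 mm across at its top at 32 mm; a 6 mm steel valve pin stands out of the top to 42.5 mm.
- nipple_top (a point): Centre of the nipple's top face, 32 mm along its axis. Gun on the nipple's axis, its mouth's height along z above the nipple's foot: about 22 mm the jaws touch the head and resist with roughly 5 to 12 N; about 19 mm they snap over it and pull the gun on by a few N; 12 to 16 mm the snapped gun rests if not pushed; 7.5 mm hard stop, the roof on the nipple's top.
- valve_pin (a joint): Travel of the nipple's valve pin into the nipple along its axis: 0 out, 0.0105 m fully in. The coupler's roof meets it as the jaws snap; its spring pushes back 2 N at first and 1 N more for each mm, about 12.5 N fully in. The snapped gun alone, not pushed, holds it only 3 to 5 mm in.
- padlock: Brass padlock lying flat, 34 x 44 x 20 mm plus shackle; bystander. Origin: centre of its underside.
- oil_bottle: Yellow oil bottle with red cap, 44 mm wide, 110 mm high; bystander. Origin: centre of its underside.
- screwdriver: Screwdriver lying on the bench; bystander. Origin: its underside, mid length.
- brush: Brush lying on the bench; bystander. Origin: its underside, mid length.
- lock_cylinder: Brass lock cylinder with steel rim, standing, 36 mm wide, 36 mm high; bystander. Origin: centre of its underside.
- key_tray: Blue open tray of keys, 110 x 150 x 35 mm; bystander. Origin: centre of its underside.
Mind the look-alikes: they are no part of the job. What is shaped like the grease_gun but green or turquoise is not meant.

How it is judged (in metres and radians):
On the way, in this order (a step that is already met when the one before it is completed fails the run):
1. the gun is lifted clear of its stand in the gripper (height (world z) of grease_gun above 0.055 m and contact force between the fingers and grease_gun above 2 N), for 0.2 s.
2. the coupler has snapped squarely over the nipple's head (z of grease_gun in the frame of nipple below 0.016 m and distance between grease_gun and nipple below 0.017 m and angle between the z axis of grease_gun and the z axis of nipple, either way round below 0.15 rad and value of joint valve_pin above 0.002 m), for 0.1 s.
At the end, for the whole second after the job is handed in: The gripper still holds the gun (over 5 N on it) and keeps it still and snapped on the nipple, its mouth within 4 mm of the nipple's axis and under 12 mm above its foot, its axis within 0.15 rad of the nipple's, pressing with over 5 N so that the valve pin is more than 7.5 of its 10.5 mm in (value of joint valve_pin above 0.0075 m and x of grease_gun in the frame of nipple between -0.004 and 0.004 m and y of grease_gun in the frame of nipple between -0.004 and 0.004 m and z of grease_gun in the frame of nipple below 0.012 m and angle between the z axis of grease_gun and the z axis of nipple, either way round below 0.15 rad and contact force between grease_gun and nipple above 5 N and contact force between the fingers and grease_gun above 5 N and linear speed of grease_gun below 0.02 m/s); the arm keeps its last pose, push and grip.
It fails at once if the nipple is hammered or overloaded (more than 80 N) (contact force between grease_gun and nipple above 80 N).
It fails at once if a bystander is moved more than 30 mm (distance of any of padlock, oil_bottle, screwdriver, brush, lock_cylinder, key_tray from where it was at the start of the episode above 0.03 m).
It also fails if it takes over 38 s, if anything falls off the work surface, if the arm or the gripper's body presses on something with over 40 N, if the wrist force passes 120 N, or if a joint passes its speed limit or range.

### The arm

A 6-joint arm with a two-finger parallel gripper is mounted at the origin on the work surface. World frame = base frame: x ahead of the robot, y to its left, z up, the work surface at z = 0. Lengths are in mm, angles in degrees, forces in N, time in s.
With the tool pointing down it reaches from about 350 to 850 mm from the base axis. Payload 8.1 kg.
Tool frame: the origin (TCP) lies at the very end of the fingers, on their centre line; the grasp point (between the pads) lies 19 mm behind it (r.grasp_offset is the distance from the TCP to the grasp point, in mm); z points along the fingers, y is the line along which they close (so a half turn about z gives the same grasp; the last joint's range is limited). The gripper opens to 85 mm and grips with 20 to 120 N. Pads are 22 mm wide; open, the fingers measure 114 mm over their backs; the gripper's body (76 mm by 85 mm) begins 54 mm behind the grasp point. The pads swing forward as they close: fully open they stand 13 mm farther back than shut.
Start: joints at [-74.679, 7.471, 85.268, -0, 87.261, -4.893], TCP at [207.336, -563.043, 231.292] pointing down, gripper open.
Joint ranges: [-169.43, 169.43], [-51.17, 129.36], [1.28, 143.12], [-76.62, 256.62], [0, 156.53], [-152.29, 152.29]. Speed limits (degrees/s): [136.94, 136.94, 159.86, 180, 180, 180].

### API

Orientations are given as [roll, pitch, yaw] about the fixed x, y, z axes, in that order (R = Rz(yaw) Ry(pitch) Rx(roll)).
In Python, from bench import r gives the robot as it stands.
- The arm moves only by the tool carry_out, never from a script. Its argument "commands" is a list of rows, each an object with "jaw": the finger opening in m, from 0 to 0.0854; "translation": the shift along the tool's x, y, z in m, a list of three; "spin": the turn about the tool's z in rad. A call has exactly 8 rows; each row shifts and turns the commanded pose from where the row before left it, along the tool's axes as they then stand; what a row does not reach is not made up. A row lasts 1/12 s, in which the tool goes at most 41.7 mm and 7.16 degrees, less where a joint would pass 70% of its speed; a pose out of reach is approached as far as the arm can. A call is refused whole if a number of a shift passes 0.0417 or a number of a turn 0.125, either way. A call with a gripper value outside its range is refused whole. The fingers move at their own pace and stop on an object; "squeeze" is the grip in N (left out, the last holds). Time passes only in rows, so rows that do not move let the fingers close, or fill a call up. It gives the time, the measured TCP pose, the force, the opening and the grip force at its end, in the units of the state.
- r.sense(): the state, without advancing time (a new reading comes with each control period).
- r.snapshot(name): name is "side" or "top" or "wrist"; returns a dict with "pixels" (480x640x3 uint8, blue, green, red), "K" (3x3 intrinsics, pixels), "extrinsics" (4x4, takes a point from camera to world coordinates). Camera axes: x right, y down, z forward; pixel columns grow to the right and rows downward; lengths in mm; the calibration is good to about 2 mm. A picture is of the moment at which its call begins. There is no depth.
- r.hand_in(): hands the job in; it is judged then, once.
Trained networks look in a picture, given as the dict that the camera call returned (one of the last four; its "shot" number tells which), for a name from the list of things; names that differ only in an ending like _2 or _b are one class to them, and where a whole thing is asked for, a point or a joint stands for the part that bears it (a point fixed in the world has none). Each returns a list of dicts, best first, with "score" (0 to 1); they miss things now and then, are a little off and sometimes report something else, mostly with a low value. They report only what shows in the picture. A call takes as long as a camera call. They do not tell look-alikes from the thing itself.
- r.spot_in(picture, target): "xy" ([column, row] in pixels, amid what is visible of it).
- r.regions_of(picture, target): "pixels" (480x640 bool, what is visible of it) and "xy" ([column, row] in pixels, amid what is visible of it).
- r.landmark_of(picture, target): "xy" ([column, row] in pixels: a listed point, or the origin of a listed thing).
The state is a dict: "time": time; "joint_pos": joint angles; "qd": joint speeds; "joint_efforts": joint torques, N m; "tool_pos": TCP position; "tcp_rot": TCP orientation; "ft_force": force on the tool from outside, world axes, zero at the start; "wrist_torque": the same for the moment, N m; "finger_gap": finger opening in mm; "grip_force": force on a finger pad.
Only numpy, scipy, OpenCV 4.12 (cv2) and the standard library are available. Lean on these libraries where they do the work, as an engineer would, in place of code of your own. Each camera call takes 0.05 s, during which the arm holds its last target. There are 200 camera calls.

## Working session

There is one attempt and no reset: what is moved stays moved. The work goes in short steps, Python scripts to look and compute and a tool call to move; the robot and the scene stay as the last step left them, time stands still between calls to the robot, and variables do not carry over. Pictures are saved under pics/ and viewed, at most 10 in all, crops included, and the job is handed in when it is done.

Besides the shell and the picture viewer there is one more tool, called after ">>>" by a JSON object that holds its "method" and its "body", one argument or row to a line. carry_out: Moves the arm, as the interface text tells. Its arguments: {"type":"object","properties":{"commands":{"type":"array","items":{"type":"object","properties":{"jaw":{"type":"number"},"translation":{"type":"array","items":{"type":"number"}},"spin":{"type":"number"}}}},"squeeze":{"type":"number"}},"required":["commands"]}

```bash
mkdir -p pics; ls
cat > a.py <<'E'
from bench import r
import cv2,numpy as np,pickle
S={}
for c in ["top","side"]:
    s=r.snapshot(c); S[c]=s
    cv2.imwrite(f"pics/{c}0.png",s["pixels"])
    print(c,s["K"].tolist(),np.round(s["extrinsics"],3).tolist())
    for n in ["grease_gun","gun_stand","slide_unit","nipple","nipple_top","gun_flange"]:
        print(n,[(np.round(d["xy"],1).tolist(),round(d["score"],2)) for d in r.landmark_of(s,n)])
s=r.sense(); print(s)
E
python3 a.py
```

```text
pics
top [[467.2770162939898, 0.0, 317.1481652364918], [0.0, 467.2770162939898, 244.58018293596507], [0.0, 0.0, 1.0]] [[0.018, -0.992, 0.128, 444.901], [-1.0, -0.02, -0.012, 40.869], [0.014, -0.128, -0.992, 1324.301], [0.0, 0.0, 0.0, 1.0]]
grease_gun [([254.0, 229.0], 0.83), ([232.2, 276.5], 0.68), ([238.8, 312.0], 0.59), ([270.2, 274.8], 0.56), ([281.4, 315.1], 0.55)]
gun_stand [([269.7, 276.4], 0.55)]
slide_unit [([393.1, 265.9], 0.62)]
nipple [([397.1, 275.7], 0.58)]
nipple_top [([400.8, 281.3], 0.45)]
gun_flange [([252.8, 226.2], 0.79), ([271.8, 272.4], 0.75), ([225.9, 276.7], 0.61), ([234.6, 308.7], 0.56), ([276.1, 314.5], 0.56)]
side [[566.0171115649487, 0.0, 321.073817216026], [0.0, 566.0171115649487, 231.11135115589116], [0.0, 0.0, 1.0]] [[0.913, -0.301, 0.275, 238.675], [-0.408, -0.656, 0.636, -786.543], [-0.011, -0.692, -0.721, 995.413], [0.0, 0.0, 0.0, 1.0]]
grease_gun [([259.4, 196.0], 0.86), ([309.2, 198.0], 0.76), ([223.0, 218.4], 0.71), ([274.8, 222.2], 0.59), ([236.3, 245.6], 0.58)]
gun_stand [([270.9, 224.3], 0.75)]
slide_unit [([346.3, 328.3], 0.57), ([444.2, 307.5]
[... 224 characters left out ...]
, 0.6)]
{'time': 0.7, 'joint_pos': array([-7.46800687e+01,  7.46927634e+00,  8.52663635e+01,  5.42867499e-04,
        8.72628967e+01, -4.89353086e+00]), 'qd': array([-0.02410109, -0.04481921, -0.0337456 , -0.03805307, -0.04272937,
       -0.01630458]), 'joint_efforts': array([ 1.37624575e-03, -5.69139934e+01, -5.00751507e+01, -8.71038742e-05,
        9.44365893e-04, -3.05943797e-05]), 'tool_pos': array([ 207.33302981, -563.04803122,  231.32572529]), 'tcp_rot': array([ 1.79998496e+02, -4.15431216e-04,  2.02134362e+01]), 'ft_force': array([ 0.36650801,  0.6729985 , -0.13487369]), 'wrist_torque': array([ 0.00377189, -0.06016717,  0.01505498]), 'grip_force': 0.0, 'finger_gap': 85.38558006757783}
```

View pictures.

View pics/top0.png

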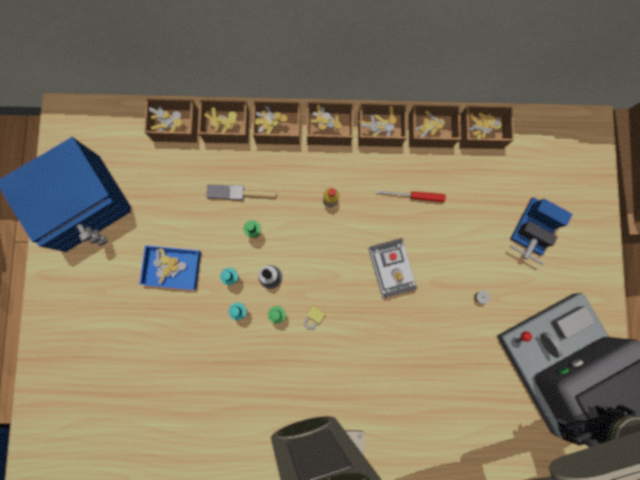

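View pics/side0.png

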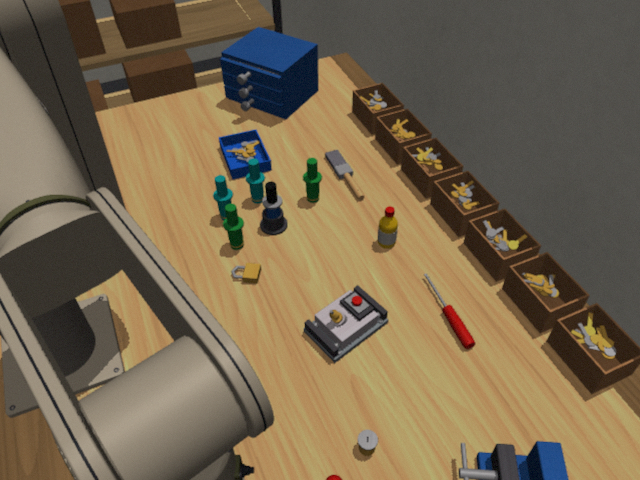

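```bash
cat > h.py <<'E'
import numpy as np
def ray(s,uv):
    d=np.linalg.inv(s["K"])@np.array([uv[0],uv[1],1.]); E=np.array(s["extrinsics"])
    return E[:3,3],E[:3,:3]@d
def atz(s,uv,z):
    o,d=ray(s,uv); return o+d*(z-o[2])/d[2]
def tri(*obs):
    A=np.zeros((3,3));b=np.zeros(3)
    for s,uv in obs:
        o,d=ray(s,uv); d=d/np.linalg.norm(d); M=np.eye(3)-np.outer(d,d); A+=M;b+=M@o
    return np.linalg.solve(A,b)
def proj(s,p):
    E=np.array(s["extrinsics"]); q=s["K"]@(E[:3,:3].T@(np.array(p)-E[:3,3])); return q[:2]/q[2]
E
python3 - <<'E'
from bench import r
from h import *
import cv2
t=r.snapshot("top"); s=r.snapshot("side"); w=r.snapshot("wrist"); cv2.imwrite("pics/w0.png",w["pixels"])
P=lambda *a:print(a[0],*[np.round(x,1) for x in a[1:]])
P("stand",atz(t,(269.7,276.4),0),atz(s,(270.9,224.3),0))
P("mouth",atz(t,(270.2,274.8),6),atz(s,(274.8,222.2),6),tri((t,(270.2,274.8)),(s,(274.8,222.2))))
P("flange",atz(t,(271.8,272.4),82),atz(s,(273.9,198.3),82),tri((t,(271.8,272.4)),(s,(273.9,198.3))))
P("unit",atz(t,(393.1,265.9),0),atz(s,(346.3,328.3),0))
P("nip",atz(t,(397.1,275.7),56),atz(s,(337.2,314.6),56),tri((t,(397.1,275.7)),(s,(337.2,314.6))))
P("top",atz(t,(400.8,281.3),85),atz(s,(332.1,314.6),85),tri((t,(400.8,281.3)),(s,(332.1,314.6))))
for uv in [(254,229),(232,276.5),(239,312),(281,315)]: P("decoy",atz(t,uv,0))
for im,n in((t,"t"),(s,"s")):
    m=r.regions_of(im,"slide_unit")[0]["pixels"].astype(np.uint8)
    c=cv2.findContours(m,cv2.RETR_EXTERNAL,cv2.CHAIN_APPROX_NONE)[0]; c=max(c,key=cv2.contourArea)
    q=np.array([atz(im,p[0],14)[:2] for p in c],np.float32); P(n,*[np.array(x) for x in cv2.minAreaRect(q)])
P("w",w["K"],np.array(w["extrinsics"]))
E
```

```text
stand [522.5 157.8   0. ] [515.1 163.4   0. ]
mouth [526.7 156.    6. ] [524.8 160.4   6. ] [525.  156.   10.3]
flange [528.4 145.3  82. ] [529.3 163.3  82. ] [525.4 144.2 100. ]
unit [ 559.  -192.2    0. ] [ 551.3 -189.     0. ]
nip [ 527.7 -193.2   56. ] [ 531.3 -185.4   56. ] [ 527.7 -191.5   65.8]
top [ 511.1 -197.6   85. ] [ 513.2 -199.8   85. ] [ 512.5 -198.3   83.1]
decoy [657.3 206.9   0. ]
decoy [520.2 264.1   0. ]
decoy [421.3 240.5   0. ]
decoy [415.1 122.8   0. ]
t [ 553.5 -187.2] [150.9 101.6] 16.9
s [ 554.2 -182.2] [170.4 119.1] 15.6
w [[396.9   0.  323.8]
 [  0.  396.9 242.9]
 [  0.    0.    1. ]] [[ 3.000e-01 -9.000e-01 -3.000e-01  2.720e+02]
 [-9.000e-01 -3.000e-01 -1.000e-01 -5.394e+02]
 [ 0.000e+00  3.000e-01 -1.000e+00  3.745e+02]
 [ 0.000e+00  0.000e+00  0.000e+00  1.000e+00]]
```

Run:
```python
import cv2,numpy as np
a=cv2.imread("pics/w0.png");b=cv2.imread("pics/top0.png")[280:480,440:640]
b=cv2.resize(b,(480,480),interpolation=cv2.INTER_CUBIC)
cv2.imwrite("pics/c0.png",cv2.resize(np.hstack([a,b]),(800,343)))
```

```text
(no output)
```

View pics/c0.png

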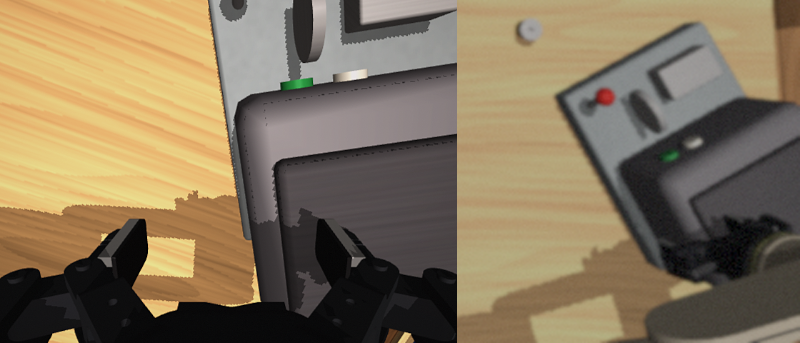

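>>> {"method": "carry_out", "body": {
  "commands": [
    {"jaw": 0.085,"translation": [0.012,-0.035,-0.012]},
    {"jaw": 0.085,"translation": [0.02,-0.035,-0.008]},
    {"jaw": 0.085,"translation": [0.021,-0.035,-0.008]},
    {"jaw": 0.085,"translation": [0.022,-0.035,0]},
    {"jaw": 0.085,"translation": [0.022,-0.034,0]},
    {"jaw": 0.085,"translation": [0.025,-0.033,0],"spin": 0.02},
    {"jaw": 0.085,"translation": [0.03,-0.028,0],"spin": 0.03},
    {"jaw": 0.085,"translation": [0.035,-0.02,0],"spin": 0.02}
  ],
  "squeeze": 20
}}

```text
invalid input
```

>>> {"method": "carry_out", "body": {
  "commands": [
    {"jaw": 0.085,"translation": [0.012,-0.035,-0.012],"spin": 0.0},
    {"jaw": 0.085,"translation": [0.02,-0.035,-0.008],"spin": 0.0},
    {"jaw": 0.085,"translation": [0.021,-0.035,-0.008],"spin": 0.0},
    {"jaw": 0.085,"translation": [0.022,-0.035,0.0],"spin": 0.0},
    {"jaw": 0.085,"translation": [0.022,-0.034,0.0],"spin": 0.0},
    {"jaw": 0.085,"translation": [0.025,-0.033,0.0],"spin": 0.02},
    {"jaw": 0.085,"translation": [0.03,-0.028,0.0],"spin": 0.03},
    {"jaw": 0.085,"translation": [0.035,-0.02,0.0],"spin": 0.02}
  ],
  "squeeze": 20
}}

```text
time: 1.62
tool_pos: [296.5, -258.9, 259.8]
tcp_rot: [179.9, -0.0, 16.0]
ft_force: [1.8, -0.8, 0.3]
finger_gap: 85.1
grip_force: 0.0
```

>>> {"method": "carry_out", "body": {
  "commands": [
    {"jaw": 0.085,"translation": [0.035,0.0,0.0],"spin": 0.0},
    {"jaw": 0.085,"translation": [0.04,0.0,0.0],"spin": 0.0},
    {"jaw": 0.085,"translation": [0.04,0.0,0.0],"spin": 0.0},
    {"jaw": 0.085,"translation": [0.04,0.0,0.0],"spin": 0.0},
    {"jaw": 0.085,"translation": [0.04,0.0,0.0],"spin": 0.0},
    {"jaw": 0.085,"translation": [0.035,0.0,0.0],"spin": 0.0},
    {"jaw": 0.085,"translation": [0.012,0.0,0.0],"spin": 0.0},
    {"jaw": 0.085,"translation": [0.0,0.0,0.0],"spin": 0.0}
  ]
}}

```text
time: 2.28
tool_pos: [531.4, -191.8, 258.5]
tcp_rot: [-179.9, 0.0, 16.4]
ft_force: [0.0, -0.3, -0.3]
finger_gap: 85.0
grip_force: 0.0
```

Run:
```python
from bench import r
from h import *
import cv2
w=r.snapshot("wrist"); cv2.imwrite("pics/w1.png",w["pixels"]); st=r.sense(); print(st["time"],st["tool_pos"],st["tcp_rot"])
for n,z in [("slide_unit",0),("nipple",56),("nipple_top",85)]:
    for d in r.landmark_of(w,n)[:2]: print(n,round(d["score"],2),np.round(d["xy"],1),np.round(atz(w,d["xy"],z),1))
m=r.regions_of(w,"slide_unit")[0]["pixels"].astype(np.uint8)
c=max(cv2.findContours(m,cv2.RETR_EXTERNAL,cv2.CHAIN_APPROX_NONE)[0],key=cv2.contourArea)
print(cv2.minAreaRect(np.array([atz(w,p[0],14)[:2] for p in c],np.float32)))
print(np.array(w["extrinsics"]).tolist())
```

```text
2.3333 [ 529.93873756 -192.58413616  258.64425301] [-1.79956043e+02  6.04836430e-02  1.63204901e+01]
slide_unit 0.57 [324.7 182. ] [ 550.9 -187.     0. ]
nipple 0.9 [322.9 214.4] [ 529.5 -191.5   56. ]
nipple_top 0.61 [323.4 237. ] [ 517.2 -195.7   85. ]
((550.24169921875, -185.13536071777344), (155.86468505859375, 100.52330780029297), 16.368396759033203)
[[0.2818689943751735, -0.9237527512701795, -0.2592888823893148, 597.6466610826282], [-0.9594525724994595, -0.2716046446687163, -0.07537690706408465, -172.62362110098553], [-0.0007944394852135941, 0.2700217982222027, -0.9628538816200254, 401.6853653746561], [0.0, 0.0, 0.0, 1.0]]
```

View pics/w1.png

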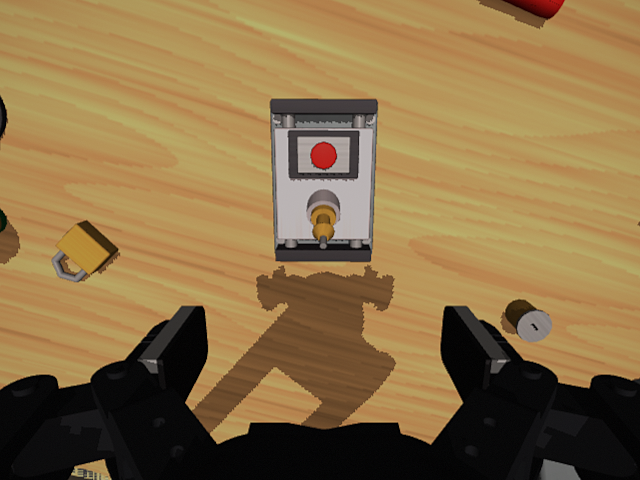

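>>> {"method": "carry_out", "body": {
  "commands": [
    {"jaw": 0.085,"translation": [0.012,-0.038,0.0],"spin": 0.0},
    {"jaw": 0.085,"translation": [0.012,-0.039,0.0],"spin": 0.0},
    {"jaw": 0.085,"translation": [0.012,-0.039,0.0],"spin": 0.0},
    {"jaw": 0.085,"translation": [0.012,-0.039,0.0],"spin": 0.0},
    {"jaw": 0.085,"translation": [0.012,-0.039,0.0],"spin": 0.0},
    {"jaw": 0.085,"translation": [0.012,-0.039,0.0],"spin": 0.0},
    {"jaw": 0.085,"translation": [0.012,-0.039,0.0],"spin": 0.0},
    {"jaw": 0.085,"translation": [0.012,-0.039,0.0],"spin": 0.0}
  ]
}}

```text
time: 3.2
tool_pos: [534.1, 132.9, 260.1]
tcp_rot: [180.0, -0.1, 16.1]
ft_force: [0.4, -0.0, 0.6]
finger_gap: 85.0
grip_force: 0.0
```

>>> {"method": "carry_out", "body": {
  "commands": [
    {"jaw": 0.085,"translation": [0.004,-0.025,0.0],"spin": 0.0},
    {"jaw": 0.085,"translation": [0.0,0.0,0.0],"spin": 0.0},
    {"jaw": 0.085,"translation": [0.0,0.0,0.0],"spin": 0.0},
    {"jaw": 0.085,"translation": [0.0,0.0,0.0],"spin": 0.0},
    {"jaw": 0.085,"translation": [0.0,0.0,0.0],"spin": 0.0},
    {"jaw": 0.085,"translation": [0.0,0.0,0.0],"spin": 0.0},
    {"jaw": 0.085,"translation": [0.0,0.0,0.0],"spin": 0.0},
    {"jaw": 0.085,"translation": [0.0,0.0,0.0],"spin": 0.0}
  ]
}}

```text
time: 3.87
tool_pos: [531.8, 156.3, 259.3]
tcp_rot: [180.0, -0.0, 16.1]
ft_force: [0.8, 0.4, -0.5]
finger_gap: 84.8
grip_force: 0.0
```

Run:
```python
from bench import r
from h import *
import cv2
w=r.snapshot("wrist"); cv2.imwrite("pics/w2.png",w["pixels"]); st=r.sense(); print(st["time"],st["tool_pos"],st["tcp_rot"])
for n,z in [("gun_stand",0),("gun_flange",82),("grease_gun",6)]:
    for d in r.landmark_of(w,n)[:5]: print(n,round(d["score"],2),np.round(d["xy"],1),np.round(atz(w,d["xy"],z),1))
```

```text
3.9167 [531.7518415  156.53754626 259.33705074] [ 1.79998771e+02 -3.95334501e-03  1.61383205e+01]
gun_stand 0.56 [318.4 208.1] [523.9 159.6   0. ]
gun_flange 0.93 [196.2 198. ] [519.4 260.5  82. ]
gun_flange 0.86 [313.  342.2] [419.7 133.9  82. ]
gun_flange 0.84 [316.9 227.4] [523.  159.5  82. ]
gun_flange 0.82 [302.7  51.4] [648.6 206.1  82. ]
gun_flange 0.78 [206.7 304. ] [429.8 233.5  82. ]
grease_gun 0.97 [221.4 185.9] [519.7 258.9   6. ]
grease_gun 0.94 [313.8 304. ] [422.2 135.7   6. ]
grease_gun 0.77 [224.8 272.4] [431.  236.2   6. ]
grease_gun 0.58 [321.5 206.3] [527.6 157.3   6. ]
```

View pics/w2.png

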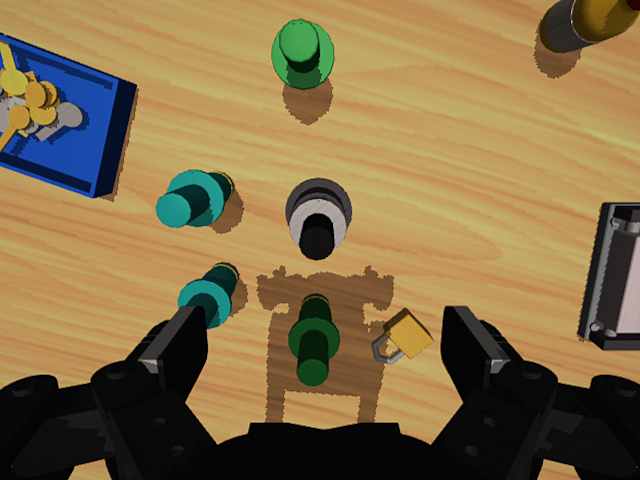

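>>> {"method": "carry_out", "body": {
  "commands": [
    {"jaw": 0.085,"translation": [-0.007,-0.004,0.02],"spin": -0.005},
    {"jaw": 0.085,"translation": [0.0,0.0,0.03],"spin": 0.0},
    {"jaw": 0.085,"translation": [0.0,0.0,0.03],"spin": 0.0},
    {"jaw": 0.085,"translation": [0.0,0.0,0.03],"spin": 0.0},
    {"jaw": 0.085,"translation": [0.0,0.0,0.03],"spin": 0.0},
    {"jaw": 0.085,"translation": [0.0,0.0,0.022],"spin": 0.0},
    {"jaw": 0.085,"translation": [0.0,0.0,0.01],"spin": 0.0},
    {"jaw": 0.03,"translation": [0.0,0.0,0.0],"spin": 0.0}
  ],
  "squeeze": 30
}}

```text
time: 4.73
tool_pos: [521.6, 158.7, 84.3]
tcp_rot: [-180.0, 0.3, 16.5]
ft_force: [-0.7, 0.0, 0.9]
finger_gap: 74.9
grip_force: 0.0
```

>>> {"method": "carry_out", "body": {
  "commands": [
    {"jaw": 0.0,"translation": [0.0,0.0,0.0],"spin": 0.0},
    {"jaw": 0.0,"translation": [0.0,0.0,0.0],"spin": 0.0},
    {"jaw": 0.0,"translation": [0.0,0.0,0.0],"spin": 0.0},
    {"jaw": 0.0,"translation": [0.0,0.0,0.0],"spin": 0.0},
    {"jaw": 0.0,"translation": [0.0,0.0,0.0],"spin": 0.0},
    {"jaw": 0.0,"translation": [0.0,0.0,0.0],"spin": 0.0},
    {"jaw": 0.0,"translation": [0.0,0.0,0.0],"spin": 0.0},
    {"jaw": 0.0,"translation": [0.0,0.0,0.0],"spin": 0.0}
  ]
}}

```text
time: 5.4
tool_pos: [525.2, 159.5, 89.3]
tcp_rot: [180.0, -0.2, 16.5]
ft_force: [-0.4, 0.8, 6.8]
finger_gap: 25.2
grip_force: 29.3
```

>>> {"method": "carry_out", "body": {
  "commands": [
    {"jaw": 0.0,"translation": [0.0,0.0,-0.007],"spin": 0.0},
    {"jaw": 0.0,"translation": [0.0,0.0,-0.007],"spin": 0.0},
    {"jaw": 0.0,"translation": [0.0,0.0,-0.007],"spin": 0.0},
    {"jaw": 0.0,"translation": [0.0,0.0,-0.007],"spin": 0.0},
    {"jaw": 0.0,"translation": [0.0,0.0,0.0],"spin": 0.0},
    {"jaw": 0.0,"translation": [-0.003,0.0,0.0],"spin": 0.0},
    {"jaw": 0.0,"translation": [-0.005,0.0,0.0],"spin": 0.0},
    {"jaw": 0.0,"translation": [-0.005,0.0,0.0],"spin": 0.0}
  ],
  "squeeze": 20
}}

```text
time: 6.07
tool_pos: [511.6, 155.6, 115.5]
tcp_rot: [-180.0, -0.1, 16.5]
ft_force: [2.6, 2.2, -2.0]
finger_gap: 25.6
grip_force: 28.7
```

>>> {"method": "carry_out", "body": {
  "commands": [
    {"jaw": 0.0,"translation": [-0.005,0.0,0.0],"spin": 0.0},
    {"jaw": 0.0,"translation": [-0.005,0.0,0.0],"spin": 0.0},
    {"jaw": 0.0,"translation": [-0.005,0.0,0.0],"spin": 0.0},
    {"jaw": 0.0,"translation": [0.0,0.0,0.0],"spin": 0.0},
    {"jaw": 0.0,"translation": [0.0,0.0,0.0],"spin": 0.0},
    {"jaw": 0.0,"translation": [0.0,0.0,0.0],"spin": 0.0},
    {"jaw": 0.0,"translation": [0.0,0.0,0.0],"spin": 0.0},
    {"jaw": 0.0,"translation": [0.0,0.0,0.0],"spin": 0.0}
  ]
}}

```text
time: 6.73
tool_pos: [496.7, 151.1, 115.0]
tcp_rot: [-180.0, 0.1, 16.5]
ft_force: [0.4, 0.7, -2.9]
finger_gap: 25.3
grip_force: 29.1
```

```bash
cat > g.py <<'E'
import sys
from bench import r
from h import *
import cv2
def look(tag,near=None):
    st=r.sense(); tp=st["tool_pos"]; print(np.round(st["time"],2),np.round(tp,1),np.round(st["tcp_rot"],2),"f",np.round(st["ft_force"],1),"tau",np.round(st["wrist_torque"],2))
    ims={c:r.snapshot(c) for c in("top","side","wrist")}
    for c,s in ims.items(): cv2.imwrite(f"pics/{c}{tag}.png",s["pixels"])
    O={}
    for n,off in(("gun_flange",-10),("grease_gun",-75)):
        obs=[]
        for c in("top","side"):
            g=proj(ims[c],tp+[15 if n!="gun_flange" else 0,0,off])
            L=[d for d in r.landmark_of(ims[c],n) if np.hypot(*(np.array(d["xy"])-g))<18]
            if L: obs.append((ims[c],L[0]["xy"])); print(n,c,np.round(L[0]["xy"],1),round(L[0]["score"],2))
        if len(obs)==2: O[n]=tri(*obs); print(n,np.round(O[n],1),[np.round(proj(s,O[n])-x,1) for s,x in obs])
    if len(O)==2:
        v=O["gun_flange"]-O["grease_gun"]; L=np.linalg.norm(v); a=v/L; print("len",L,"axis",np.round(a,3),"tilt",np.degrees(np.arccos(a[2])))
    return ims,O
if __name__=="__main__": look(sys.argv[1])
E
python3 g.py 3
python3 - <<'E'
import cv2,numpy as np
a=cv2.imread("pics/top3.png")[230:320,210:330];b=cv2.imread("pics/side3.png")[150:270,200:320];w=cv2.imread("pics/wrist3.png")
f=lambda x,s:cv2.resize(x,s,interpolation=cv2.INTER_CUBIC)
cv2.imwrite("pics/c3.png",np.hstack([f(w,(400,300)),f(b,(300,300))]))
E
```

```text
6.73 [496.7 151.1 115. ] [-1.800e+02  5.000e-02  1.649e+01] f [ 0.4  0.7 -2.9] tau [ 0.29 -0.21  0.04]
gun_flange side [264.9 195.1] 0.61
```

View pics/c3.png

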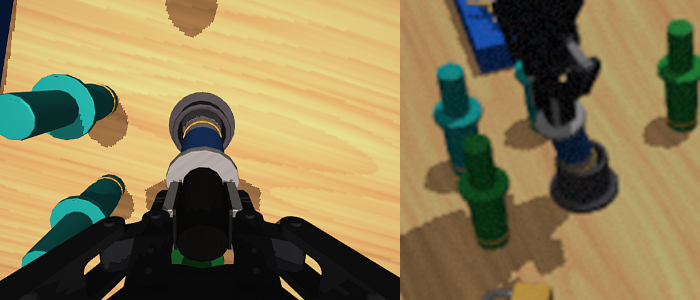

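>>> {"method": "carry_out", "body": {
  "commands": [
    {"jaw": 0.0,"translation": [-0.005,0.0,0.0],"spin": 0.0},
    {"jaw": 0.0,"translation": [-0.005,0.0,0.0],"spin": 0.0},
    {"jaw": 0.0,"translation": [-0.005,0.0,0.0],"spin": 0.0},
    {"jaw": 0.0,"translation": [-0.004,0.0,0.0],"spin": 0.0},
    {"jaw": 0.0,"translation": [0.0,0.0,0.0],"spin": 0.0},
    {"jaw": 0.0,"translation": [0.0,0.0,0.0],"spin": 0.0},
    {"jaw": 0.0,"translation": [0.0,0.0,0.0],"spin": 0.0},
    {"jaw": 0.0,"translation": [0.0,0.0,0.0],"spin": 0.0}
  ]
}}

```text
time: 7.75
tool_pos: [478.6, 145.7, 115.4]
tcp_rot: [180.0, 0.0, 16.5]
ft_force: [1.5, 1.1, -2.1]
finger_gap: 25.4
grip_force: 29.9
```

>>> {"method": "carry_out", "body": {
  "commands": [
    {"jaw": 0.0,"translation": [0.0,0.0,0.0],"spin": 0.0},
    {"jaw": 0.0,"translation": [0.0,0.0,0.0],"spin": 0.0},
    {"jaw": 0.0,"translation": [0.0,0.0,-0.015],"spin": 0.0},
    {"jaw": 0.0,"translation": [0.0,0.0,-0.03],"spin": 0.0},
    {"jaw": 0.0,"translation": [0.0,0.0,-0.035],"spin": 0.0},
    {"jaw": 0.0,"translation": [0.0,0.0,-0.03],"spin": 0.0},
    {"jaw": 0.0,"translation": [0.0,0.0,-0.01],"spin": 0.0},
    {"jaw": 0.0,"translation": [0.0,0.0,0.0],"spin": 0.0}
  ],
  "squeeze": 110
}}

```text
time: 8.42
tool_pos: [480.2, 146.0, 238.1]
tcp_rot: [180.0, -0.3, 16.5]
ft_force: [0.7, 0.2, -4.6]
finger_gap: 24.0
grip_force: 108.1
```

```bash
python3 g.py 4
python3 - <<'E'
import cv2,numpy as np
b=cv2.imread("pics/side4.png")[120:240,190:310];w=cv2.imread("pics/wrist4.png")
f=lambda x,s:cv2.resize(x,s,interpolation=cv2.INTER_CUBIC)
cv2.imwrite("pics/c4.png",np.hstack([f(w,(400,300)),f(b,(300,300))]))
E
```

```text
8.42 [480.2 146.  238.1] [179.96  -0.27  16.48] f [ 0.7  0.2 -4.6] tau [-0.02  0.04 -0.03]
grease_gun side [268.9 174.2] 0.95
```

View pics/c4.png

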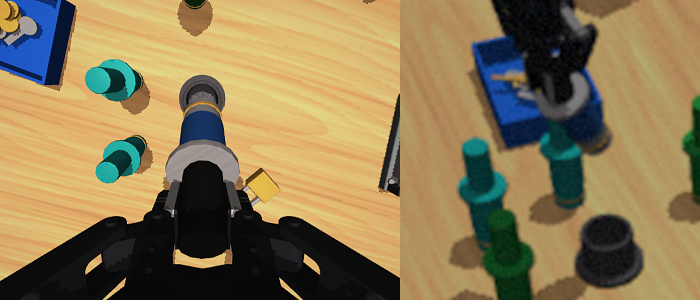

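```bash
cat > fit.py <<'E'
from bench import r
from h import *
from scipy.optimize import least_squares
from scipy.spatial.transform import Rotation as Ro
import cv2
st=r.sense(); tp=st["tool_pos"]; R=Ro.from_euler("xyz",st["tcp_rot"],degrees=True).as_matrix()
obs=[]
ims={c:r.snapshot(c) for c in("wrist","side","top")}
def pt(p,k): # p: a(pivot->mouth), theta, x0, phi(lateral tilt), y0
    a,t,x0=p; ax=np.array([np.sin(t),0,np.cos(t)]) # tool frame, pointing to the mouth
    return tp+R@(np.array([x0,0,-19])+ax*(a-k))
for c,s in ims.items():
    for n,k in(("gun_flange",76),("grease_gun",0)):
        g=proj(s,pt((101,.44,0),k))
        L=[d for d in r.landmark_of(s,n) if np.hypot(*(d["xy"]-g))<(40 if c=="wrist" else 15)]
        print(c,n,np.round(g,1),[(np.round(d["xy"],1).tolist(),round(d["score"],2)) for d in L])
        if L: obs.append((s,k,np.array(L[0]["xy"])))
def f(p): return np.concatenate([proj(s,pt(p,k))-x for s,k,x in obs]+[[p[2]/1.,(p[0]-101)/2]])
q=least_squares(f,(101,.44,0.),loss="soft_l1",x_scale=(10,.1,3)); print(q.x,np.degrees(q.x[1]),np.round(q.fun,1))
print("tcp",tp,st["time"])
E
python3 fit.py
```

```text
wrist gun_flange [323.3 284.5] [([324.9, 278.6], 0.75)]
wrist grease_gun [323.4 181.4] [([326.0, 182.9], 0.6)]
side gun_flange [253.4 157.6] [([253.7, 158.2], 0.87)]
side grease_gun [267.9 175.7] [([266.5, 177.4], 0.95)]
top gun_flange [264.7 285.4] []
top grease_gun [264.1 274.1] []
[103.99621835   0.40383324   0.78948769] 23.13794027866621 [-1.6  0.4 -2.6  0.   0.2  0.4  1.1 -0.   0.8  1.5]
tcp [477.63770707 145.57480548 233.08886555] 8.7667
```

>>> {"method": "carry_out", "body": {
  "commands": [
    {"jaw": 0.0,"translation": [-0.004,0.012,0.0],"spin": 0.0},
    {"jaw": 0.0,"translation": [-0.008,0.024,0.0],"spin": 0.0},
    {"jaw": 0.0,"translation": [-0.012,0.036,0.0],"spin": 0.0},
    {"jaw": 0.0,"translation": [-0.012,0.037,0.0],"spin": 0.0},
    {"jaw": 0.0,"translation": [-0.012,0.037,0.0],"spin": 0.0},
    {"jaw": 0.0,"translation": [-0.012,0.037,0.0],"spin": 0.0},
    {"jaw": 0.0,"translation": [-0.012,0.037,0.0],"spin": 0.0},
    {"jaw": 0.0,"translation": [-0.012,0.037,0.0],"spin": 0.0}
  ]
}}

```text
time: 9.88
tool_pos: [470.5, -126.9, 235.6]
tcp_rot: [180.0, -0.0, 16.5]
ft_force: [1.1, 0.3, -3.9]
finger_gap: 23.7
grip_force: 108.6
```

>>> {"method": "carry_out", "body": {
  "commands": [
    {"jaw": 0.0,"translation": [-0.012,0.036,0.0],"spin": 0.0},
    {"jaw": 0.0,"translation": [-0.01,0.03,0.005],"spin": 0.0},
    {"jaw": 0.0,"translation": [-0.005,0.015,0.01],"spin": 0.0},
    {"jaw": 0.0,"translation": [0.0,0.0,0.01],"spin": 0.0},
    {"jaw": 0.0,"translation": [0.0,0.0,0.01],"spin": 0.0},
    {"jaw": 0.0,"translation": [0.0,0.0,0.005],"spin": 0.0},
    {"jaw": 0.0,"translation": [0.0,0.0,0.0],"spin": 0.0},
    {"jaw": 0.0,"translation": [0.0,0.0,0.0],"spin": 0.0}
  ]
}}

```text
time: 10.55
tool_pos: [468.1, -208.8, 195.0]
tcp_rot: [-180.0, 0.0, 16.6]
ft_force: [0.3, 0.3, -4.0]
finger_gap: 23.6
grip_force: 108.8
```

```bash
cat >> fit.py <<'E'
w=ims["wrist"]; cv2.imwrite("pics/w5.png",w["pixels"]);cv2.imwrite("pics/s5.png",ims["side"]["pixels"])
for n,z in [("nipple",56),("nipple_top",85)]:
  for c in ims:
    for d in r.landmark_of(ims[c],n)[:1]: print(c,n,round(d["score"],2),np.round(d["xy"],1),np.round(atz(ims[c],d["xy"],z),1))
print("mouth",pt(q.x,0),"ft",st["ft_force"],st["tcp_rot"])
E
python3 fit.py
python3 - <<'E'
import cv2,numpy as np
b=cv2.imread("pics/s5.png")[230:350,260:380];w=cv2.imread("pics/w5.png")
f=lambda x,s:cv2.resize(x,s,interpolation=cv2.INTER_CUBIC)
cv2.imwrite("pics/c5.png",np.hstack([f(w,(480,360)),f(b,(320,360))]))
E
```

```text
wrist gun_flange [323.4 284.5] [([322.4, 279.0], 0.7)]
wrist grease_gun [323.5 181.4] [([327.1, 181.5], 0.61)]
side gun_flange [316.  288.9] [([317.6, 289.3], 0.89)]
side grease_gun [329.5 302.4] [([325.4, 302.5], 0.94)]
top gun_flange [412.7 292.7] [([415.2, 291.8], 0.76)]
top grease_gun [403.2 281.3] [([407.1, 282.4], 0.71)]
[102.84241174   0.41314954   1.28898344] 23.671725016689457 [ 1.   0.4 -3.6  0.1 -1.  -0.1  4.   0.9 -2.9  0.4 -4.1 -0.9  1.3  0.9]
tcp [ 468.11403036 -208.77463929  195.04239647] 10.55
side nipple 0.54 [335.2 315.8] [ 526.4 -186.4   56. ]
top nipple 0.63 [395.2 273.4] [ 533.8 -188.    56. ]
wrist nipple_top 0.91 [323.8 165.1] [ 514.8 -195.    85. ]
top nipple_top 0.48 [402.4 281.7] [ 510.1 -201.8   85. ]
mouth [ 508.87778217 -196.5911689   119.83365888] ft [ 0.32427614  0.34709304 -4.04792812] [-1.79960570e+02  2.61393555e-02  1.65706697e+01]
```

View pics/c5.png

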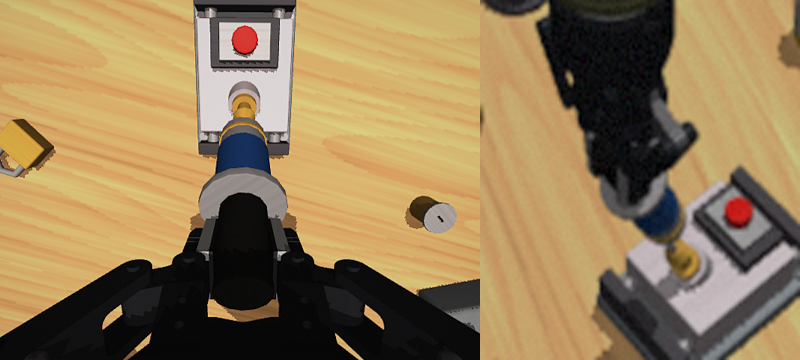

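>>> {"method": "carry_out", "body": {
  "commands": [
    {"jaw": 0.0,"translation": [0.0,0.0,0.009],"spin": 0.0},
    {"jaw": 0.0,"translation": [0.0,0.0,0.008],"spin": 0.0},
    {"jaw": 0.0,"translation": [0.002,0.0,0.0042],"spin": 0.0},
    {"jaw": 0.0,"translation": [0.002,0.0,0.0042],"spin": 0.0},
    {"jaw": 0.0,"translation": [0.002,0.0,0.0042],"spin": 0.0},
    {"jaw": 0.0,"translation": [0.002,0.0,0.0042],"spin": 0.0},
    {"jaw": 0.0,"translation": [0.0,0.0,0.0],"spin": 0.0},
    {"jaw": 0.0,"translation": [0.0,0.0,0.0],"spin": 0.0}
  ]
}}

```text
time: 11.97
tool_pos: [475.8, -207.4, 161.2]
tcp_rot: [-180.0, 0.0, 16.5]
ft_force: [-0.6, 0.6, -3.6]
finger_gap: 23.8
grip_force: 108.8
```

```bash
sed -i 's/w5.png/w6.png/;s/s5.png/s6.png/' fit.py; python3 fit.py
python3 - <<'E'
import cv2,numpy as np
b=cv2.imread("pics/s6.png")[260:350,290:380];w=cv2.imread("pics/w6.png")[60:330,180:480]
f=lambda x,s:cv2.resize(x,s,interpolation=cv2.INTER_CUBIC)
cv2.imwrite("pics/c6.png",np.hstack([f(w,(440,396)),f(b,(360,396))]))
E
```

```text
wrist gun_flange [323.3 284.6] [([323.5, 281.5], 0.91)]
wrist grease_gun [323.4 181.4] [([327.0, 181.8], 0.66)]
side gun_flange [319.8 298.4] [([319.2, 296.5], 0.68)]
side grease_gun [332.8 311. ] [([332.2, 310.4], 0.83), ([336.9, 310.5], 0.69)]
top gun_flange [409.1 290. ] [([398.3, 282.2], 0.75), ([413.3, 290.3], 0.5)]
top grease_gun [400.1 279. ] [([404.1, 277.8], 0.75)]
[101.2755829    0.42414046   1.23162916] 24.301458392116906 [-0.2  0.4 -3.6 -0.4  1.   1.8  0.6  0.9 10.7  7.4 -4.   1.2  1.2  0.1]
tcp [ 475.81823406 -207.35679618  161.1531421 ] 11.9667
wrist nipple 0.73 [323.8 153.3] [ 529.7 -191.6   56. ]
side nipple 0.5 [339.2 315.5] [ 534.1 -189.1   56. ]
top nipple 0.61 [396.9 275.9] [ 527.1 -192.6   56. ]
side nipple_top 0.49 [335.7 314.7] [ 519.5 -203.    85. ]
top nipple_top 0.43 [399.1 280.7] [ 512.6 -193.1   85. ]
mouth [ 516.91302793 -195.13817275   87.82934402] ft [-0.58275922  0.58064938 -3.60179837] [-1.79969520e+02  2.93497654e-02  1.65065619e+01]
```

View pics/c6.png

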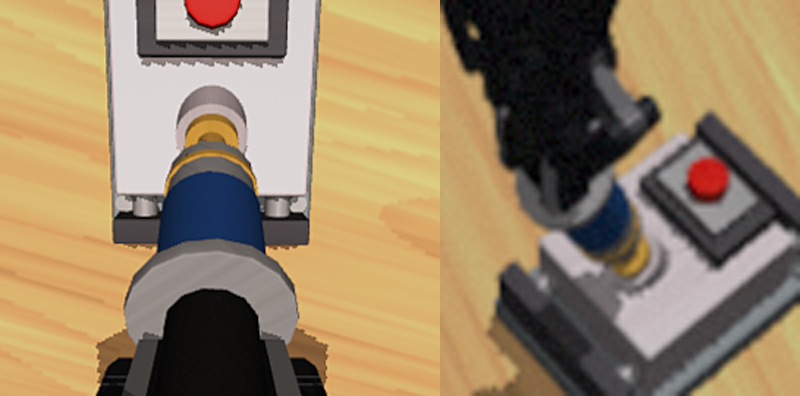

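>>> {"method": "carry_out", "body": {
  "commands": [
    {"jaw": 0.0,"translation": [0.0008,0.0,0.0018],"spin": 0.0},
    {"jaw": 0.0,"translation": [0.0008,0.0,0.0018],"spin": 0.0},
    {"jaw": 0.0,"translation": [0.0008,0.0,0.0018],"spin": 0.0},
    {"jaw": 0.0,"translation": [0.0008,0.0,0.0018],"spin": 0.0},
    {"jaw": 0.0,"translation": [0.0008,0.0,0.0018],"spin": 0.0},
    {"jaw": 0.0,"translation": [0.0008,0.0,0.0018],"spin": 0.0},
    {"jaw": 0.0,"translation": [0.0004,0.0,0.0009],"spin": 0.0},
    {"jaw": 0.0,"translation": [0.0,0.0,0.0],"spin": 0.0}
  ]
}}

```text
time: 13.38
tool_pos: [481.0, -206.4, 150.0]
tcp_rot: [180.0, -0.0, 16.5]
ft_force: [-1.1, -1.2, -0.5]
finger_gap: 24.1
grip_force: 109.6
```

>>> {"method": "carry_out", "body": {
  "commands": [
    {"jaw": 0.0,"translation": [0.0004,0.0,0.0009],"spin": 0.0},
    {"jaw": 0.0,"translation": [0.0004,0.0,0.0009],"spin": 0.0},
    {"jaw": 0.0,"translation": [0.0004,0.0,0.0009],"spin": 0.0},
    {"jaw": 0.0,"translation": [0.0004,0.0,0.0009],"spin": 0.0},
    {"jaw": 0.0,"translation": [0.0,0.0,0.0],"spin": 0.0},
    {"jaw": 0.0,"translation": [0.0,0.0,0.0],"spin": 0.0},
    {"jaw": 0.0,"translation": [0.0,0.0,0.0],"spin": 0.0},
    {"jaw": 0.0,"translation": [0.0,0.0,0.0],"spin": 0.0}
  ]
}}

```text
time: 14.05
tool_pos: [482.4, -205.3, 145.5]
tcp_rot: [-180.0, 0.0, 16.5]
ft_force: [5.1, -2.1, -11.2]
finger_gap: 23.8
grip_force: 108.3
```

>>> {"method": "carry_out", "body": {
  "commands": [
    {"jaw": 0.0,"translation": [0.0004,0.0,0.0009],"spin": 0.0},
    {"jaw": 0.0,"translation": [0.0004,0.0,0.0009],"spin": 0.0},
    {"jaw": 0.0,"translation": [0.0004,0.0,0.0009],"spin": 0.0},
    {"jaw": 0.0,"translation": [0.0004,0.0,0.0009],"spin": 0.0},
    {"jaw": 0.0,"translation": [0.0,0.0,0.0],"spin": 0.0},
    {"jaw": 0.0,"translation": [0.0,0.0,0.0],"spin": 0.0},
    {"jaw": 0.0,"translation": [0.0,0.0,0.0],"spin": 0.0},
    {"jaw": 0.0,"translation": [0.0,0.0,0.0],"spin": 0.0}
  ]
}}

```text
time: 14.72
tool_pos: [483.9, -205.1, 142.8]
tcp_rot: [-180.0, -0.0, 16.5]
ft_force: [-3.6, 1.2, 2.7]
finger_gap: 24.1
grip_force: 109.5
```

```bash
sed -i 's/w6.png/w7.png/;s/s6.png/s7.png/' fit.py; python3 fit.py
```

```text
wrist gun_flange [323.3 284.5] [([325.7, 278.7], 0.58)]
wrist grease_gun [323.4 181.4] [([326.7, 179.7], 0.63)]
side gun_flange [323.4 302. ] [([323.0, 305.0], 0.77)]
side grease_gun [336.1 314.2] [([334.2, 316.4], 0.96)]
top gun_flange [406.7 287. ] [([409.8, 288.5], 0.58)]
top grease_gun [398.  276.3] [([402.6, 275.0], 0.55)]
[104.73619962   0.42872056  -0.25505832] 24.563878786299615 [-2.3  0.2 -3.3  0.4  0.9 -2.1  1.9 -1.1 -3.5 -1.9 -4.9  1.3 -0.3  1.9]
tcp [ 483.90185458 -205.14033831  142.79404832] 14.7167
wrist nipple_top 0.71 [322.9 125.6] [ 552.6 -184.5   85. ]
side nipple_top 0.48 [365.5 447.1] [ 452.6 -460.5   85. ]
top nipple_top 0.3 [242.2 192.2] [743.8 231.7  85. ]
mouth [ 525.40598699 -192.85112029   66.53706765] ft [-3.56927914  1.21397253  2.72198647] [-1.79997979e+02 -5.58187606e-04  1.64902643e+01]
```

>>> {"method": "carry_out", "body": {
  "commands": [
    {"jaw": 0.0,"translation": [0.0003,0.0,0.0006],"spin": 0.0},
    {"jaw": 0.0,"translation": [0.0003,0.0,0.0006],"spin": 0.0},
    {"jaw": 0.0,"translation": [0.0003,0.0,0.0006],"spin": 0.0},
    {"jaw": 0.0,"translation": [0.0003,0.0,0.0006],"spin": 0.0},
    {"jaw": 0.0,"translation": [0.0,0.0,0.0],"spin": 0.0},
    {"jaw": 0.0,"translation": [0.0,0.0,0.0],"spin": 0.0},
    {"jaw": 0.0,"translation": [0.0,0.0,0.0],"spin": 0.0},
    {"jaw": 0.0,"translation": [0.0,0.0,0.0],"spin": 0.0}
  ]
}}

```text
time: 16.13
tool_pos: [485.1, -204.9, 140.3]
tcp_rot: [180.0, 0.0, 16.5]
ft_force: [-4.7, 1.3, 5.7]
finger_gap: 24.0
grip_force: 109.8
```

>>> {"method": "carry_out", "body": {
  "commands": [
    {"jaw": 0.0,"translation": [0.0003,0.0,0.0006],"spin": 0.0},
    {"jaw": 0.0,"translation": [0.0003,0.0,0.0006],"spin": 0.0},
    {"jaw": 0.0,"translation": [0.0,0.0,0.0],"spin": 0.0},
    {"jaw": 0.0,"translation": [0.0,0.0,0.0],"spin": 0.0},
    {"jaw": 0.0,"translation": [0.0,0.0,0.0],"spin": 0.0},
    {"jaw": 0.0,"translation": [0.0,0.0,0.0],"spin": 0.0},
    {"jaw": 0.0,"translation": [0.0,0.0,0.0],"spin": 0.0},
    {"jaw": 0.0,"translation": [0.0,0.0,0.0],"spin": 0.0}
  ]
}}

```text
time: 16.8
tool_pos: [485.6, -204.7, 139.3]
tcp_rot: [180.0, 0.0, 16.5]
ft_force: [-6.0, 1.2, 6.8]
finger_gap: 24.0
grip_force: 109.9
```

```bash
sed -i 's/w7.png/w8.png/;s/s7.png/s8.png/' fit.py; python3 fit.py | grep -E "^\[|mouth|tcp"
python3 - <<'E'
import cv2,numpy as np
b=cv2.imread("pics/s8.png")[260:350,290:380];w=cv2.imread("pics/w8.png")[60:330,180:480]
f=lambda x,s:cv2.resize(x,s,interpolation=cv2.INTER_CUBIC)
cv2.imwrite("pics/c8.png",np.hstack([f(w,(440,396)),f(b,(360,396))]))
E
```

```text
[102.87124928   0.39256846   1.84181103] 22.492515965135006 [-3.1  0.7 -0.4 -0.4 -0.9  0.   2.2  2.1 -1.9 -0.3 -1.3  2.9  1.8  0.9]
tcp [ 485.59154086 -204.72995957  139.2599046 ] 16.8
mouth [ 525.08170491 -193.0482842    63.20610972] ft [-5.97798593  1.19268831  6.84612169] [1.79993678e+02 1.11454155e-02 1.64905379e+01]
```

View pics/c8.png

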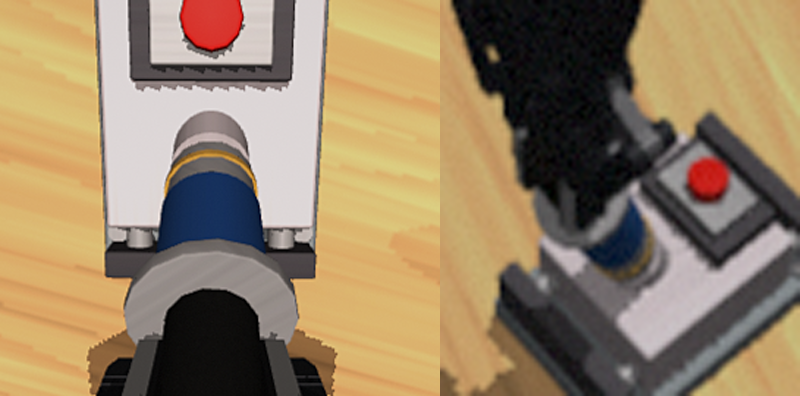

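```bash
python3 -c "
from bench import r
print(r.hand_in())"
```

```text
the job is handed in; nothing more can be done
None
```

I handed the job in with the gun still gripped at about 110 N and snapped on the nipple, roughly 2–3° off the nipple's axis. It was pressing at about 12 N, which puts the valve pin an estimated 10 of 10.5 mm in. That is worked out from the force and camera readings, because no verdict came back.

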